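Uncover the terminal strip

TASK

Uncover the terminal strip of the small unit on the worktop: press the snap tab at its end down and, while it is down, push the released cover straight off its seat, away from the tab, until the whole strip is bare. Leave the cover standing flat and straight on the worktop just clear of the unit (a gap of no more than about 5 cm) and let the tab spring back up. Only press and push with the fingertips: do not lift or tip the cover, and leave the other things where they stand.

Things in the scene. Friction and masses are not known exactly. Their poses are not given: they have to be found in the camera images.
- unit: Terminal unit fixed to the worktop, 137 x 70 mm. Origin: on the worktop (z = 0), under the middle of the cover when seated. Local +x: the way the cover comes off (roughly to the robot's right); local y: across, away from the robot; z up. Its base ends at x = +43 mm, and at the tab end at x = -94 mm. Black side walls 24 mm high stand beside the tab at y 20 to 25 mm.
- strip (a point): Middle of the top of the unit's black terminal strip with two rows of brass screws, fixed; x -32 to +42 mm in the unit's frame, 30 mm wide, 18 mm high at most; under the cover at first. Beside it metal rails 12 mm high (unit x -94 to -2 mm, y 31 to 35 mm either side) guide the cover's feet; from x -48 to -2 mm lips reach over the feet (2 mm play), so there the cover can only slide.
- cover: Loose grey terminal cover: a hood 96 mm long (x), 48 mm wide (58 over its feet), 44 mm high, about 0.16 kg, standing on the worktop on two long feet. Origin: middle of its underside; when seated, origin and axes coincide with the unit's. Top, sides and front (+x) end closed; at the tab end (-x) only an end bar 4 mm thick, z 22 to 44 mm. Once free it slides with plain friction, 1 to 3 N.
- push_face (a point): Middle of the outer face of the cover's end bar, the face to push on (in the cover's frame x = -48, y = 0, z = 33 mm). Fingertips that hold the tab down stand 27 to 31 mm above the worktop, lower than the bar's top (44 mm): moved on along unit +x at that height they push the bar, and clear the strip.
- tab_top (a point): Middle of the top of the snap tab's black ribbed thumb pad, 32 mm along unit x, 34 mm across; moves with the tab. At rest 36 mm above the worktop, at unit x = -68 mm (20 mm behind the push face), y = 0. A 4 mm gap lies between the pad's front edge and the cover's end bar.
- tab (a joint): Downward travel of the snap tab, m: 0 at rest, 0.009 on its stop; springs back when let go; 3.5 N at first, 6.6 N at the stop. Its catch nose, under the hood at unit x -42 to -36 mm, top 27 mm high at rest, blocks the end bar until the tab is more than 5 mm down; hold it down until the cover has slid about 12 mm.
- bnc_tee: Bystander: silvery coaxial tee, 33 x 48 x 14 mm, on the worktop behind the tab end. Origin: middle of its underside.
- screw: Bystander: small steel screw standing upright, 10 x 10 x 21 mm, on the thin black base board (13 mm high) beside the unit, on the side away from the robot. Origin: middle of its underside.
- usb_stick: Bystander: memory stick lying flat, 16 x 48 x 8 mm, to the right on the worktop. Origin: middle of its underside.
- vial_clear: Bystander: small capped glass vial, 19 mm diameter, 45 mm high, to the right. Origin: middle of its underside.
- objective: Bystander: microscope objective standing upright, 28 mm diameter, 52 mm high, to the right. Origin: middle of its underside.
- cuvette: Bystander: clear cuvette standing upright, 12 x 12 x 45 mm, on the same black base board beside the unit, away from the robot. Origin: middle of its underside.

How it is judged:
By the outcome, as a careful person would: the job done as asked, in the order asked, and still so for the second after the job is handed in, with the robot touching nothing.
It also fails if it takes over 40 s, if anything falls off the work surface, if the arm or the gripper's body presses on something with over 40 N, if the wrist force passes 120 N, or if a joint passes its speed limit or range.

ROBOT

A 6-joint arm with a two-finger parallel gripper is mounted at the origin on a cart in front of the work surface, level with it; the furniture and walls round the work are solid. World frame = base frame: x ahead of the robot, y to its left, z up, the work surface at z = 0. Lengths are in m, angles in rad, forces in N, time in s.
With the tool pointing down it reaches from about 0.25 to 0.725 m from the base axis. Payload 9.7 kg.
Tool frame: the origin (TCP) lies at the centre of the arm's flange, where the gripper is bolted on; the fingertips stand 173 mm ahead of it and the grasp point (between the pads) lies manip.grip_point_offset ahead of it (manip.grip_point_offset is the distance from the TCP to the grasp point, in m); z points along the fingers, y is the line along which they close (so a half turn about z gives the same grasp; the last joint's range is limited). The gripper opens to 85 mm and grips with 20 to 120 N. Pads are 22 mm wide; open, the fingers measure 114 mm over their backs; the gripper's body (76 mm by 85 mm) begins 54 mm behind the grasp point. The pads swing forward as they close: fully open they stand 13 mm farther back than shut.
Start: joints at [-1.235, 0.087, 0.176, 1.66, 0, 1.571], TCP at [0.181, -0.519, 0.405] pointing down, gripper open.
Joint ranges: [-3.13, 3.13], [-0.85, 1.81], [-1.15, 1.24], [-2.2, 2.28], [-1.44, 1.52], [-3.14, 3.14]. Speed limits (rad/s): [2.22, 2.22, 2.57, 3.14, 3.14, 3.14].

INTERFACE

Orientations are given as a unit quaternion [w, x, y, z].
In Python, from workcell import manip gives the robot as it stands. Calls block until the motion is done:
- manip.move_to(position, orientation): joint-space move of the TCP to a pose.
- manip.line_to(position, rotation=None, rate=0.15, guard=None): straight line of the TCP; rotation=None keeps the orientation; rate is the mean speed in m/s. With guard (N) it stops when the force on the tool has changed by that much, and returns True; else False.
- manip.move_j(angles): joint-space move.
- manip.command_gripper(opening): finger opening in m; the grip force is fixed at half the most; returns when the fingers have stopped.
- manip.sleep(seconds).
- manip.inverse_kinematics(position, orientation): joint angles nearest the present ones, or None.
- manip.observe(): the state.
- manip.grab_frame(name): name is "scene" or "top"; returns a dict with "img" (420x560x3 uint8, red, green, blue), "fovy" (degrees; the focal length in pixels is half the picture's height over the tangent of half this angle, whatever the lens; pixels are square), "cx", "cy" (the principal point, pixels), "R" (3x3) and "t" (3): a world point X has camera coordinates R X + t. Camera axes: x right, y down, z forward; pixel columns grow to the right and rows downward; lengths in m; the calibration is good to about 2 mm. A picture is of the moment at which its call begins. There is no depth.
A pose or a line that the arm cannot do raises manip.PlanningError and nothing moves.
- manip.close_job(): hands the job in; it is judged then, once.
Trained networks look in the newest picture that a camera, given by its name, has taken for a name from the list of things; names that differ only in an ending like _2 or _b are one class to them, and where a whole thing is asked for, a point or a joint stands for the part that bears it (a point fixed in the world has none). Each returns a list of dicts, best first, with "conf" (0 to 1); they miss things now and then, are a little off and sometimes report something else, mostly with a low value. They report only what shows in the picture. A call takes as long as a camera call.
- manip.spot_in(camera, thing): "xy" ([column, row] in pixels, amid what is visible of it).
The state is a dict: "time_s": time; "q": joint angles; "qvel": joint speeds; "joint_torque": joint torques, N m; "eef_pos": TCP position; "orientation": TCP orientation; "ft_force": force on the tool from outside, world axes, zero at the start; "torque": the same for the moment, N m; "grip_width": finger opening in m; "grasp_force": force on a finger pad.
Only numpy, scipy, OpenCV 4.12 (cv2) and the standard library are available. Lean on these libraries where they do the work, as an engineer would, in place of code of your own. Each camera call takes 0.05 s, during which the arm holds its last target. There are 200 camera calls.

## Working session

There is one attempt and no reset: what is moved stays moved. The work goes in short steps, each a Python script; the robot and the scene stay as the last script left them, time stands still between calls to the robot, and variables do not carry over. Pictures are saved under pics/ and viewed, at most 10 in all, crops included, and the job is handed in when it is done.

```bash
mkdir -p pics; cat > h.py <<'E'
import numpy as np, cv2
from workcell import manip
def cam(f):
    fl=f["img"].shape[0]/2/np.tan(np.radians(f["fovy"])/2)
    K=np.array([[fl,0,f["cx"]],[0,fl,f["cy"]],[0,0,1]]); return K,np.array(f["R"]),np.array(f["t"])
def back(f,uv,z):
    K,R,t=cam(f); d=R.T@np.linalg.inv(K)@np.array([uv[0],uv[1],1.]); c=-R.T@t
    return c+d*(z-c[2])/d[2]
def proj(f,X):
    K,R,t=cam(f); p=(K@(R@np.atleast_2d(X).T+t[:,None])); return (p[:2]/p[2]).T
def save(n,img): cv2.imwrite("pics/"+n,cv2.cvtColor(img,cv2.COLOR_RGB2BGR))
E
python3 - <<'E'
from h import *
Z=dict(cover=.03,push_face=.033,tab_top=.036,bnc_tee=.007,screw=.02,usb_stick=.004,vial_clear=.022,objective=.026,cuvette=.03,unit=.02)
fs={}
for c in("scene","top"):
    f=manip.grab_frame(c); fs[c]=f; save(c+".png",f["img"]); print(c,f["fovy"],-np.array(f["R"]).T@f["t"])
    for k,z in Z.items():
        for d in manip.spot_in(c,k)[:2]: print(c,k,np.round(d["xy"]),round(d["conf"],2),np.round(back(f,d["xy"],z),3))
print(manip.grip_point_offset,manip.observe())
E
```

```text
scene 47.51151469304642 [-0.37405722  0.39268806  0.87606079]
scene cover [244. 229.] 0.85 [0.471 0.062 0.03 ]
scene push_face [247. 225.] 0.57 [0.479 0.052 0.033]
scene tab_top [222. 234.] 0.55 [0.47  0.125 0.036]
scene vial_clear [222. 235.] 0.56 [0.482 0.122 0.022]
scene vial_clear [395. 183.] 0.53 [ 0.471 -0.418  0.022]
scene unit [226. 240.] 0.98 [0.464 0.118 0.02 ]
top 52.99358865442585 [ 0.35345603 -0.0612348   1.02744847]
top cover [234. 230.] 0.58 [0.473 0.05  0.03 ]
top push_face [230. 232.] 0.66 [0.466 0.058 0.033]
top tab_top [203. 228.] 0.64 [0.478 0.123 0.036]
top bnc_tee [178. 233.] 0.54 [0.469 0.189 0.007]
top objective [386. 236.] 0.6 [ 0.459 -0.313  0.026]
top unit [203. 230.] 0.8 [0.473 0.126 0.02 ]
0.1547 {'time_s': 1.1, 'q': array([-1.23503750e+00,  8.68726664e-02,  1.75915300e-01,  1.65978132e+00,
       -7.39161620e-06,  1.57083794e+00]), 'qvel': array([ 1.33503649e-03, -1.42666222e-03,  4.01451888e-04, -7.97392290e-05,
       -2.31360853e-03,  3.31934769e-04]), 'joint_torque': array([ 1.43464829e-03, -5.20103073e+01,  4.64866948e+01,  1.70119740e-03,
        4.80203687e-05,  3.49339395e-06]), 'eef_pos': array([ 0.18121589, -0.51928722,  0.40470706]), 'orientation': array([2.90343174e-05, 9.85944793e-01, 1.67071437e-01, 1.17267859e-06]), 'ft_force': array([ 0.61708463, -0.69664845,  0.92614043]), 'torque': array([ 0.05673015, -0.00637206, -0.00484735]), 'grasp_force': 0.0, 'grip_width': 0.0853178622194606}
```

View pics/top.png

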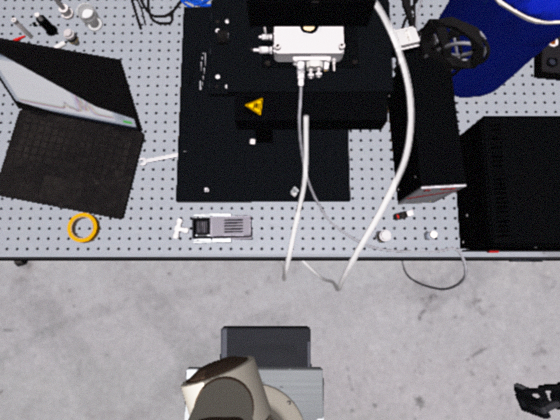

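View pics/scene.png

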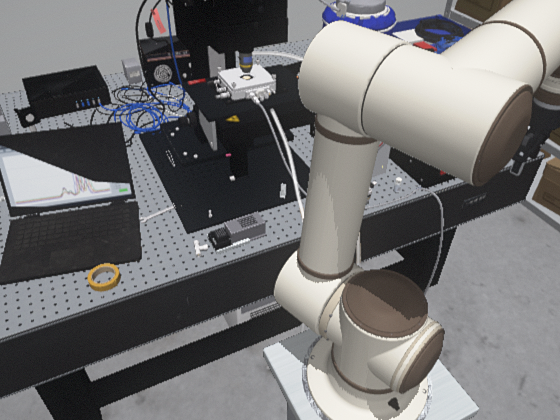

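```bash
python3 - <<'E'
import cv2
t=cv2.imread("pics/top.png")[195:285,160:320]; s=cv2.imread("pics/scene.png")[180:280,180:320]
cv2.imwrite("pics/tc.png",cv2.resize(t,None,fx=5,fy=5,interpolation=2)); cv2.imwrite("pics/sc.png",cv2.resize(s,None,fx=5.7,fy=5.7,interpolation=2))
E
```

```text
(no output)
```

View pics/tc.png

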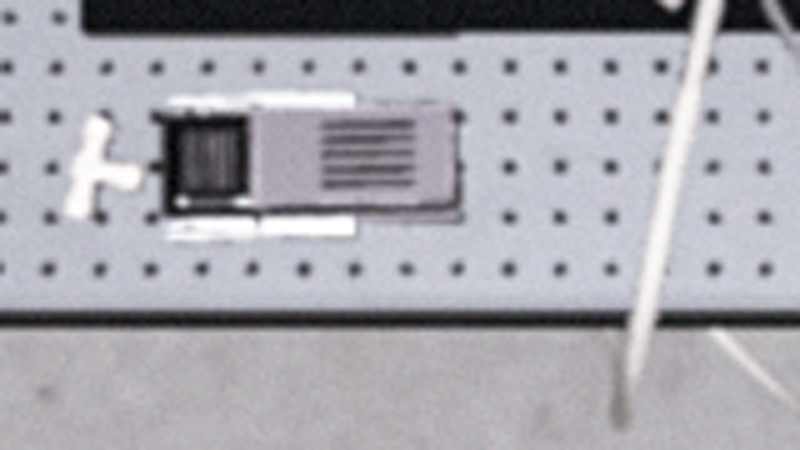

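View pics/sc.png

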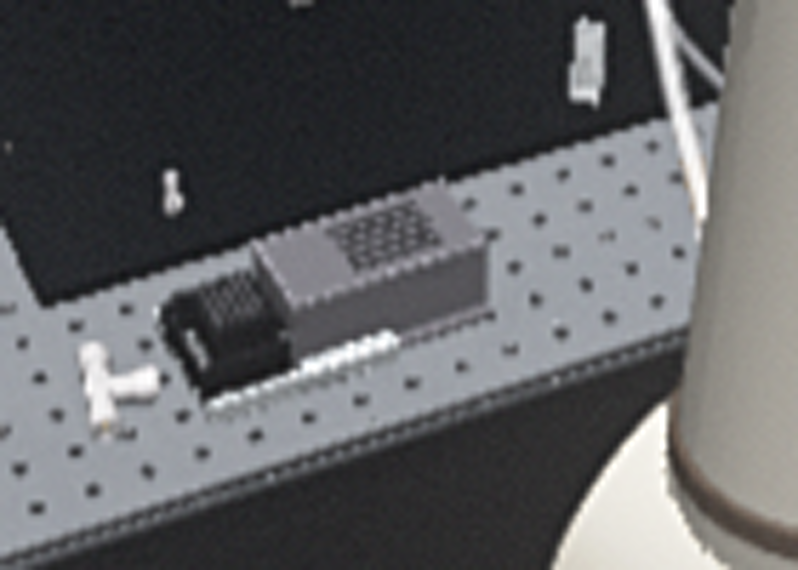

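```bash
python3 - <<'E'
from h import *
from scipy.optimize import least_squares
ft=manip.grab_frame("top"); fs=manip.grab_frame("scene")
T=[((249,107),(-48,24,44)),((459,103),(48,24,44)),((459,205),(48,-24,44)),((251,207),(-48,-24,44)),
 ((355,93),(-2,35,12)),((355,237),(-2,-35,12)),((167,98),(-94,35,12)),((167,240),(-94,-35,12))]
S=[((253,243),(-48,24,44)),((292,305),(-48,-24,44)),((488,243),(48,-24,44)),((443,182),(48,24,44)),((492,316),(48,-29,1)),((398,343),(-2,-35,12)),((210,408),(-94,-35,6))]
def px(L,s,o): return np.array([[(a[0]+.5)/s-.5+o[0],(a[1]+.5)/s-.5+o[1]] for a,_ in L]),np.array([b for _,b in L])/1e3
pt,Xt=px(T,5,(160,195)); ps,Xs=px(S,5.7,(180,180))
def W(p,X): 
    c,s=np.cos(p[2]),np.sin(p[2]); return X@np.array([[c,s,0],[-s,c,0],[0,0,1]])+[p[0],p[1],0]
def rt(p): return (proj(ft,W(p,Xt))-pt)
def rs(p): return (proj(fs,W(p,Xs))-ps)
p0=[.473,.07,-1.57]
for n,f in(("top",lambda p:rt(p).ravel()),("scene",lambda p:rs(p).ravel()),("both",lambda p:np.r_[rt(p).ravel(),rs(p).ravel()])):
    r=least_squares(f,p0,loss="soft_l1"); print(n,np.round(r.x,4),np.degrees(r.x[2]))
p=r.x; print(np.round(rt(p),1).tolist(),np.round(rs(p),1).tolist())
# cable height
a=np.array([708,0])/5+[160,195]; b=np.array([630,380])/5+[160,195]; l=np.cross([*a,1],[*b,1])
for q in((655,0),(680,110),(700,215)):
    uv=np.array(q)/5.7+180
    zs=np.linspace(0,.5,501); X=np.array([back(fs,uv,z) for z in zs]); d=np.abs(np.c_[proj(ft,X),np.ones(501)]@l); i=d.argmin(); print("cable",X[i].round(3),proj(ft,X[i]).round())
for c,f in(("cuv",(293,190)),("screw",(206,188))): print(c,back(ft,f,.03))
E
```

```text
top [ 0.4808  0.0567 -1.5497] -88.79127012830601
scene [ 0.4814  0.0572 -1.5667] -89.76694577102008
both [ 0.4809  0.0571 -1.5542] -89.0491970945119
[[0.4, -0.0], [-1.0, 0.0], [-0.9, -0.1], [-0.2, 0.2], [0.2, -0.0], [0.2, -0.2], [0.2, -0.4], [-0.3, -0.2]] [[-0.1, -0.3], [0.2, 0.3], [0.2, -0.2], [0.2, -0.4], [0.3, 0.2], [0.4, -0.2], [0.2, 1.5]]
cable [ 0.509 -0.102  0.11 ] [[299. 209.]]
cable [ 0.464 -0.093  0.08 ] [[294. 231.]]
cable [ 0.428 -0.085  0.047] [[291. 248.]]
cuv [ 0.56954383 -0.09203247  0.03      ]
screw [0.57481928 0.11886074 0.03      ]
```

```bash
cat >> h.py <<'E'
from scipy.spatial.transform import Rotation as Ro
P=np.array([.4809,.0571]); TH=-1.5542
ex=np.array([np.cos(TH),np.sin(TH)]); ey=np.array([-ex[1],ex[0]])
def U(x,y,z): return np.r_[P+x*ex+y*ey,z]
def quat(s):
    y=s*np.r_[ey,0]; z=np.array([0,0,-1.]); x=np.cross(y,z)
    q=Ro.from_matrix(np.c_[x,y,z]).as_quat(); return np.r_[q[3],q[:3]]
E
python3 - <<'E'
from h import *
for s in(1,-1):
  for X in((-.068,.47),(-.068,.2),(.05,.2)):
    q=manip.inverse_kinematics(U(X[0],0,X[1]),quat(s)); print(s,X,None if q is None else np.round(q,2))
E
```

```text
1 (-0.068, 0.47) [ 0.26 -0.01  0.21  1.79  0.    1.81]
1 (-0.068, 0.2) [ 0.26 -0.02 -0.33  1.26  0.    1.81]
1 (0.05, 0.2) [ 0.01 -0.06 -0.37  1.26  0.    1.57]
-1 (-0.068, 0.47) [ 0.26 -0.01  0.21  1.79  0.   -1.33]
-1 (-0.068, 0.2) [ 0.26 -0.02 -0.33  1.26  0.   -1.33]
-1 (0.05, 0.2) [ 0.01 -0.06 -0.37  1.26  0.   -1.57]
```

```bash
python3 - <<'E'
from h import *
o=manip.observe()["eef_pos"]
manip.line_to([o[0],o[1],.52],rate=.2)
manip.move_to(U(-.068,0,.5),quat(1))
manip.command_gripper(.010)
manip.line_to(U(-.068,0,.228),rate=.2)
o=manip.observe(); print(o["time_s"],o["eef_pos"],U(-.068,0,.228),o["ft_force"],o["grip_width"])
ims=[]
for c,tw in(("scene",(150,160)),("top",(130,160))):
    f=manip.grab_frame(c); ims.append(cv2.resize(f["img"][tw[1]:tw[1]+120,tw[0]:tw[0]+150],None,fx=2.6,fy=4/1.53,interpolation=2))
save("a.png",np.hstack(ims))
E
```

```text
6.65 [0.48012969 0.12518209 0.22910034] [0.4797715  0.12509064 0.228     ] [-0.6257534  -0.30775578  0.8986319 ] 0.009891242180613586
```

View pics/a.png

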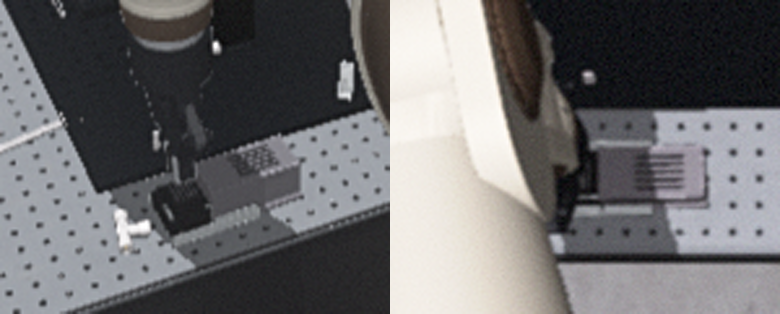

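Left half (scene): the fingertips, at about (185,175), are just above the black pad and clear of the cover bar. In the right half (top) the arm hides the tab. Pressing now, with a guard.

```bash
python3 - <<'E'
from h import *
def st(n):
    o=manip.observe(); print(n,round(o["time_s"],2),o["eef_pos"].round(4),o["ft_force"].round(1),((o["eef_pos"][:2]-P)@ex).round(4)); return o
st("0")
print(manip.line_to(U(-.068,0,.196),rate=.02,guard=2.5)); o=st("touch")
for z in (.205,.203,.2015):
    manip.line_to(U(-.068,0,z),rate=.02,guard=15); st(z)
E
```

```text
0 6.75 [0.4801 0.1252 0.229 ] [ 0.6  0.4 -0.3] -0.0681
True
touch 7.74 [0.4798 0.1251 0.208 ] [-0.2  0.1  3.5] -0.068
0.205 8.04 [0.4799 0.1251 0.2051] [-0.2 -0.7  5.2] -0.068
0.203 8.29 [0.4799 0.1251 0.2032] [-1.6  0.5  5.8] -0.068
0.2015 8.54 [0.4798 0.1252 0.2018] [-0.5  0.2  5.5] -0.0681
```

```bash
python3 - <<'E'
from h import *
def st(n):
    o=manip.observe(); print(n,round(o["time_s"],2),o["eef_pos"].round(4),o["ft_force"].round(1),((o["eef_pos"][:2]-P)@ex).round(4)); return o
manip.line_to(U(-.068,0,.2006),rate=.02,guard=15); st("down")
for x in (-.06,-.055,-.05,-.045,-.040):
    g=manip.line_to(U(x,0,.2006),rate=.03,guard=12); st((x,g))
    if g: break
E
```

```text
down 8.79 [0.4799 0.1251 0.201 ] [-0.6 -0.6  6.9] -0.068
(-0.06, False) 9.21 [0.4801 0.1173 0.2011] [-0.1  2.2  6.2] -0.0602
(-0.055, False) 9.53 [0.4802 0.1123 0.2011] [0.4 3.  6.5] -0.0552
(-0.05, False) 9.84 [0.4803 0.1073 0.2011] [0.2 3.7 5.9] -0.0502
(-0.045, False) 10.16 [0.4804 0.1023 0.2011] [-0.3  3.4  6.1] -0.0452
(-0.04, False) 10.47 [0.4803 0.097  0.2006] [ 1.9 -0.7  2.8] -0.0399
```

```bash
python3 - <<'E'
from h import *
f=manip.grab_frame("scene"); print(manip.observe()["ft_force"])
save("b.png",cv2.resize(f["img"][190:270,180:300],None,fx=6,fy=6,interpolation=2))
E
```

```text
[ 0.9240751  -0.9752068   3.19449632]
```

View pics/b.png

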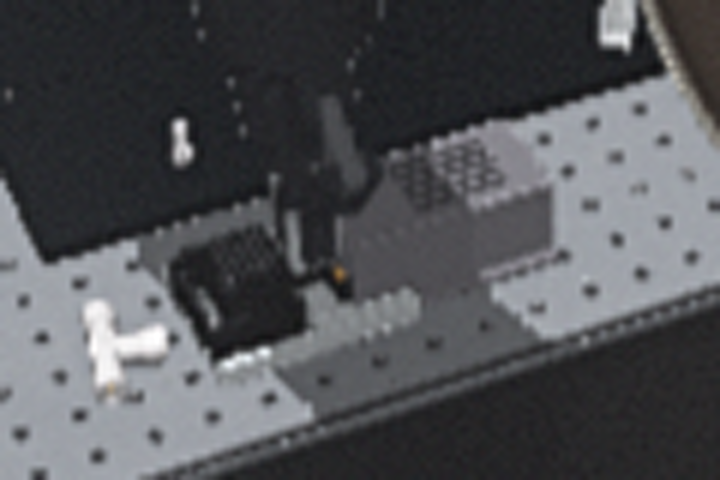

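The cover has slid about 20 mm. A brass screw shows at (340,272) and the tab is free behind the fingers. Pushing on.

```bash
python3 - <<'E'
from h import *
def st(n):
    o=manip.observe(); print(n,round(o["time_s"],2),o["eef_pos"].round(4),o["ft_force"].round(1),((o["eef_pos"][:2]-P)@ex).round(4)); return o
manip.line_to(U(-.038,0,.2018),rate=.03,guard=12)
for x in (-.02,.0,.02,.043):
    g=manip.line_to(U(x,0,.2018),rate=.04,guard=10); st((x,g))
    if g: break
f=manip.grab_frame("scene"); g=manip.grab_frame("top")
save("c.png",np.hstack([cv2.resize(f["img"][180:280,180:310],None,fx=3,fy=3,interpolation=2),cv2.resize(g["img"][180:280,180:310],None,fx=3,fy=3,interpolation=2)]))
E
```

```text
(-0.02, False) 11.38 [0.4806 0.0769 0.2018] [-0.3  0.1  0.3] -0.0198
(0.0, False) 12.03 [0.4809 0.0569 0.2018] [ 0.1  0.  -0.4] 0.0002
(0.02, False) 12.68 [0.4812 0.0369 0.2018] [-0.   0.2  0.5] 0.0202
(0.043, False) 13.4 [0.4816 0.014  0.2018] [1.2 0.1 0.5] 0.0432
```

View pics/c.png

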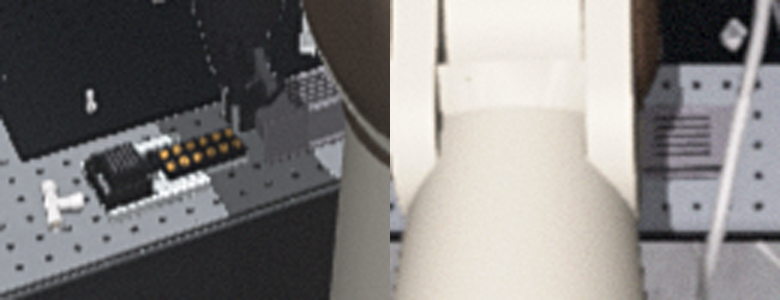

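The strip is bare, with its brass screws around (205,155), and the cover stands to its right. Backing off, rising and measuring.

```bash
python3 - <<'E'
from h import *
manip.line_to(U(.031,0,.2018),rate=.05); manip.line_to(U(.031,0,.45),rate=.2)
q=manip.observe()["q"].copy(); q[0]+=.9; manip.move_j(q)
print(manip.observe()["time_s"])
f=manip.grab_frame("top"); print([ (d["xy"],d["conf"]) for d in manip.spot_in("top","cover")[:1]])
save("d.png",cv2.resize(f["img"][195:265,170:330],None,fx=5,fy=5,interpolation=2))
for s in (.091,.103,.115): print(s,((proj(f,[U(s-.048,-.024,.044),U(s-.048,.024,.044),U(s+.048,.024,.044),U(s+.048,-.024,.044)])-[170,195]+.5)*5).round().tolist())
E
```

```text
16.8333
[([274.8, 228.0], 0.66)]
0.091 [[394.0, 205.0], [394.0, 104.0], [597.0, 100.0], [599.0, 202.0]]
0.103 [[420.0, 205.0], [419.0, 103.0], [622.0, 100.0], [625.0, 201.0]]
0.115 [[445.0, 204.0], [445.0, 103.0], [648.0, 99.0], [650.0, 201.0]]
```

View pics/d.png

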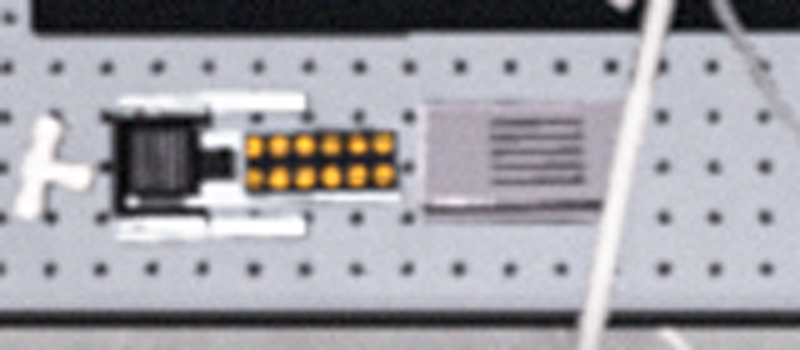

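The cover's left edge is at column 422, against 420 predicted for a 103 mm shift. That leaves a gap of about 13 mm, with the cover straight. The tab is up, the strip is bare and the tee and screw are unmoved.

```bash
python3 -c "
from workcell import manip
print(manip.close_job())"
```

```text
the job is handed in; nothing more can be done
None
```

The terminal strip is fully bare, the cover stands flat and straight about 13 mm clear of the unit, the tab has sprung back up, and the job was handed in at about 17 s with nothing else seen to move.

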